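Put the bobbin away and bolt the chest

TASK

Slide the tall bobbin up off its post and stand it upright on the floor of the open chest, then swing the lid fully shut, and then push the barrel bolt on the chest's top fully home through its keeper on the lid. Leave the squat bobbin on its post and do not disturb the jar, the hammer or the mug.

Things in the scene. Friction and masses are not known exactly. Their poses are not given: they have to be found in the camera images.
- chest: Wooden chest fixed to the bench, 340 (x) x 200 (y) mm, 112 high with lid shut. Origin: centre of its underside; z up; x runs from the fixed deck end (nearest the robot) to the lidded end. Deck: fixed top board, x -170 to -41, top at z 112. Compartment: x -30 to 160, y -90 to 90, floor z 10, wall tops z 100 mm, walls 10 thick, open above when the lid is open.
- compartment (a point): Centre of the compartment's inner floor, at chest x 65, y 0, z 10 mm.
- lid (a joint): Angle of the lid, rad: 0 shut, flush with the deck; 1.57 upright; stop at 1.8. Starts at 1.5 to 1.75. The stiff hinge keeps it wherever it is left; about 0.5 N m turns it. Board 208 (chest x) x 200 x 12 mm, 0.35 kg, hinged along the chest's +y side; its free edge swings over toward chest -y as it shuts.
- lid_hinge (a point): Middle of the lid's hinge line: chest x 65, y 100, z 100 mm. The hinge line runs along chest x. The board's inner face contains this line.
- lid_edge (a point): Middle of the lid's free edge on its outer face: 200 mm from the hinge line and 12 mm out from the inner face. Outer face is the top when shut, and faces chest +y when the lid stands upright.
- keeper (a point): Centre of the hole of the steel keeper staple on the lid's outer face (30 mm wide, 16 mm along chest x, standing 24 mm off the face): at chest x -16 mm, 150 mm from the hinge line, 12 mm off the outer face. With the lid shut it lines up with the bolt.
- bolt (a joint): Travel of the steel barrel bolt along chest +x, m: 0 drawn back, 0.055 at its stop, fully home through the keeper. Starts at 0 to 0.012; stays where left; takes about 3 N. Rod 14 mm thick, 98 long, on the deck at chest y -50, its axis 12 mm above the deck, in a steel channel (116 x 28 mm) whose top is at most 24 mm above the deck.
- bolt_knob (a point): Centre of the bolt's knob, a 24 mm steel ball on a 12 mm upright stem, standing 44 mm above the deck (156 mm above the bench; ball top 168 mm); at chest x = -115 mm + bolt travel, y -50. Moves with the bolt.
- tall_bobbin: The tall bobbin: wooden flanges 62 mm across and 12 mm thick at both ends, wound with cord (52 mm across) between; 70 mm tall, about 0.15 kg. Origin: centre of its underside; z along its axis. Bore 24 mm right through. Starts standing on one of the two post stands.
- squat_bobbin: The squat bobbin, to be left on its post: flanges 84 mm across, 36 mm tall. Origin: centre of its underside.
- stand_a: Post stand fixed to the bench: base 100 x 100 x 15 mm with a steel post 16 mm thick, its top 97 mm above the bench. Origin: centre of the underside. A bobbin rests on its base, around the post.
- stand_b: Second post stand, the same as stand_a.
- jar: Bystander: amber jar 72 mm across, 100 mm tall, origin at the centre of its underside.
- hammer: Bystander: hammer lying on the bench along its x axis, about 260 mm long; origin under the middle.
- mug: Bystander: blue mug 84 mm across, 90 mm tall, origin at the centre of its underside.

How it is judged:
By the outcome, as a careful person would: the job done as asked, in the order asked, and still so for the second after the job is handed in, with the robot touching nothing.
It also fails if it takes over 66 s, if anything falls off the work surface, if the arm or the gripper's body presses on something with over 40 N, if the wrist force passes 120 N, or if a joint passes its speed limit or range.

ROBOT

A 6-joint arm with a two-finger parallel gripper is mounted at the origin on the work surface. World frame = base frame: x ahead of the robot, y to its left, z up, the work surface at z = 0. Lengths are in m, angles in rad, forces in N, time in s.
With the tool pointing down it reaches from about 0.35 to 0.775 m from the base axis. Payload 7.3 kg.
Tool frame: the origin (TCP) lies at the very end of the fingers, on their centre line; the grasp point (between the pads) lies 19 mm behind it (pinch_z is the distance from the TCP to the grasp point, in m); z points along the fingers, y is the line along which they close (so a half turn about z gives the same grasp; the last joint's range is limited). The gripper opens to 92 mm and grips with 3 to 60 N. Pads are 19 mm wide; open, the fingers measure 130 mm over their backs; the gripper's body (75 mm by 190 mm) begins 47 mm behind the grasp point.
Start: joints at [-1.332, 0.342, 1.524, -0, 1.275, -0.146], TCP at [0.197, -0.487, 0.227] pointing down, gripper open.
Joint ranges: [-2.53, 2.53], [-0.77, 2.02], [0.04, 2.7], [-1, 4.14], [0.28, 2.66], [-3.11, 3.11]. Speed limits (rad/s): [2.57, 2.57, 3.14, 3.14, 3.14, 3.14].

INTERFACE

Orientations are given as [roll, pitch, yaw] about the fixed x, y, z axes, in that order (R = Rz(yaw) Ry(pitch) Rx(roll)).
In Python, from cell import * gives the robot as it stands.
- The arm moves only by the tool arm_command, never from a script. Its arguments are lists of equal length, an entry for each row: "fingers": the gripper command: -1 is fully open, 1 is shut, values between are in proportion; "travel": the shift along the tool's x, y, z in m, a list of three; "dr": the turn, a rotation vector about the tool's x, y, z in degrees, a list of three. In form: {"fingers": [fingers, ...], "travel": [[x, y, z], ...], "dr": [[wx, wy, wz], ...]}. A call has 1 to 8 rows; each row is the pose to reach, as a shift and turn from the pose commanded when the call began, along the tool's axes at that moment; what a row does not reach only later rows make up. A row lasts 1/12 s, in which the tool goes at most 41.7 mm and 7.16 degrees, less where a joint would pass 70% of its speed; a pose out of reach is approached as far as the arm can. A call with a gripper value outside its range is refused whole. The fingers move at their own pace and stop on an object; "squeeze" is the grip in N (left out, the last holds). Time passes only in rows, so rows that repeat a pose let the fingers close. It gives the time, the measured TCP pose, the force, the opening and the grip force at its end, in the units of the state.
- observe(): the state, without advancing time (a new reading comes with each control period).
- read_camera(name): name is "scene" or "side" or "wrist"; returns a dict with "color" (420x560x3 uint8, blue, green, red), "z_map" (420x560 float32, m along the optical axis (not along the pixel's ray), 0 where there is no reading), "fx", "fy", "cx", "cy" (pixels), "R" (3x3) and "t" (3): a world point X has camera coordinates R X + t. Camera axes: x right, y down, z forward; pixel columns grow to the right and rows downward; lengths in m; the calibration is good to about 2 mm. A picture is of the moment at which its call begins.
- hand_in(): hands the job in; it is judged then, once.
The state is a dict: "time": time; "qpos": joint angles; "qvel": joint speeds; "joint_efforts": joint torques, N m; "tool_pos": TCP position; "tool_rot": TCP orientation; "contact_force": force on the tool from outside, world axes, zero at the start; "torque": the same for the moment, N m; "opening": finger opening in m; "grip_force": force on a finger pad.
Only numpy, scipy, OpenCV 4.12 (cv2) and the standard library are available. Lean on these libraries where they do the work, as an engineer would, in place of code of your own. Each camera call takes 0.05 s, during which the arm holds its last target. There are 200 camera calls.

## Working session

There is one attempt and no reset: what is moved stays moved. The work goes in short steps, Python scripts to look and compute and a tool call to move; the robot and the scene stay as the last step left them, time stands still between calls to the robot, and variables do not carry over. Pictures are saved under pics/ and viewed, at most 10 in all, crops included, and the job is handed in when it is done.

Besides the shell and the picture viewer there is one more tool, called after ">>>" by a JSON object that holds its "name" and its "arguments". arm_command: Moves the arm, as the interface text tells. Its arguments: {"type":"object","properties":{"fingers":{"type":"array","items":{"type":"number"}},"travel":{"type":"array","items":{"type":"array","items":{"type":"number"}}},"dr":{"type":"array","items":{"type":"array","items":{"type":"number"}}},"squeeze":{"type":"number"}},"required":["fingers","travel","dr"]}

```bash
mkdir -p pics; ls; python3 - <<'E'
from cell import *
import cv2,numpy as np,pickle
print(observe())
d={}
for n in("scene","side"):
    c=read_camera(n);d[n]=c
    cv2.imwrite(f"pics/{n}0.png",c["color"])
    print(n,c["fx"],c["cx"],c["cy"],c["R"].round(3).tolist(),np.round(c["t"],3))
pickle.dump(d,open("d0.pkl","wb"))
E
```

```text
pics
{'time': 0.0, 'qpos': array([-1.33198325e+00,  3.42740087e-01,  1.52501170e+00, -1.53477751e-05,
        1.27539927e+00, -1.46010079e-01]), 'qvel': array([-0.00075023,  0.00047471,  0.0006548 ,  0.00062135,  0.00097868,
        0.00053875]), 'joint_efforts': array([-3.71881947e-05, -4.31253612e+01, -2.44214541e+01,  7.16950418e-02,
        5.60183125e-02, -1.01055016e-04]), 'tool_pos': array([ 0.1969968 , -0.48620082,  0.22603781]), 'tool_rot': array([-3.14004870e+00, -2.12214672e-04,  3.84827467e-01]), 'contact_force': array([-0.64378131, -0.6155875 ,  0.11456963]), 'torque': array([ 0.00662627, -0.0251665 ,  0.04496046]), 'grip_force': 0.0, 'opening': 0.0919132055727414}
scene 399.7968720190382 278.11691244216314 214.58181436560739 [[0.09, 0.996, -0.015], [0.813, -0.082, -0.577], [-0.576, 0.04, -0.817]] [-0.038 -0.388  1.707]
side 379.23066279343715 284.08088547894175 212.18393267470094 [[-0.962, -0.271, 0.001], [-0.182, 0.644, -0.743], [0.201, -0.715, -0.669]] [0.544 0.199 1.167]
```

View pics/scene0.png

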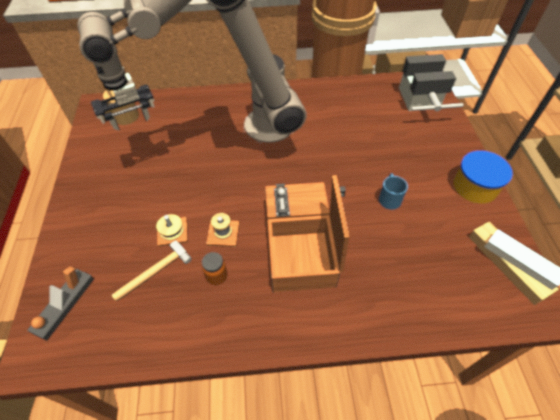

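View pics/side0.png

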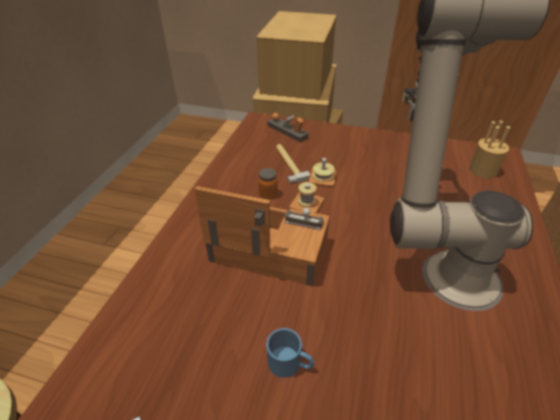

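The scene picture shows the chest with its deck at (300,200), the compartment at (303,250), the lid upright at (338,230) and the bolt knob near (281,190). The tall bobbin is at (221,226), the squat bobbin at (171,227), the jar at (213,268) and the hammer head at (180,252). The side view agrees.

```bash
cat >h.py <<'E'
import numpy as np,cv2,pickle
def cloud(c):
    v,u=np.mgrid[:420,:560];z=c["z_map"]
    P=np.stack([(u-c["cx"])/c["fx"]*z,(v-c["cy"])/c["fy"]*z,z],-1)
    W=(P-c["t"])@np.array(c["R"]); W[z==0]=np.nan
    return W
def at(c,u,v,h):
    d=np.array(c["R"]).T@np.array([(u-c["cx"])/c["fx"],(v-c["cy"])/c["fy"],1]);o=-np.array(c["R"]).T@c["t"]
    return o+d*(h-o[2])/d[2]
E
python3 - <<'E'
from h import *
d=pickle.load(open("d0.pkl","rb"));c=d["scene"];W=cloud(c)
def reg(n,u0,u1,v0,v1,z0,z1):
    p=W[v0:v1,u0:u1].reshape(-1,3);p=p[(p[:,2]>z0)&(p[:,2]<z1)]
    r=cv2.minAreaRect((p[:,:2]*1000).astype(np.float32))
    print(n,len(p),"mean",p.mean(0).round(4),"rect",np.round(np.hstack([r[0],r[1],r[2]]),1),"zmed",np.median(p[:,2]).round(4))
    return p
reg("deck",262,335,178,222,.104,.122)
reg("chest",262,350,178,292,.09,.122)
reg("knob",270,295,180,200,.14,.2)
reg("tall top",205,240,208,240,.072,.096)
reg("tall post",205,240,208,240,.094,.11)
reg("standT",205,242,215,248,.009,.02)
reg("squat top",152,192,210,240,.04,.06)
reg("jar",198,232,250,290,.085,.115)
reg("hammer head",165,195,238,265,.01,.06)
l=reg("lid",325,352,172,275,.13,.4)
q=l[l[:,2]>.27];print("lid top",q.mean(0),q.max(0),q.min(0))
big=cv2.resize(c["color"][170:295,150:360],None,fx=3.8,fy=3.8,interpolation=cv2.INTER_CUBIC)
cv2.imwrite("pics/crop0.png",big)
E
```

```text
deck 1707 mean [0.5044 0.0621 0.1113] rect [516.1  55.5 201.2 169.1  88.4] zmed 0.1113
chest 2731 mean [0.5679 0.0615 0.1068] rect [602.6  56.7 210.6 347.   89.8] zmed 0.1095
knob 47 mean [0.5006 0.0055 0.16  ] rect [484.7   1.8  52.9  20.9  16.3] zmed 0.1612
tall top 242 mean [ 0.5432 -0.2003  0.0834] rect [ 540.4 -200.8   61.7   60.3   15. ] zmed 0.0833
tall post 12 mean [ 0.5407 -0.2021  0.0963] rect [ 540.1 -201.1   13.1   12.6    3.4] zmed 0.0961
standT 400 mean [ 0.5546 -0.1992  0.014 ] rect [ 539.5 -202.   101.5  103.4   81.6] zmed 0.0139
squat top 358 mean [ 0.5192 -0.378   0.0498] rect [ 516.2 -379.3   81.5   83.2   89.1] zmed 0.0497
jar 330 mean [ 0.7008 -0.2252  0.0985] rect [ 699.6 -226.    61.2   62.6   88. ] zmed 0.0989
hammer head 394 mean [ 0.6015 -0.3555  0.0204] rect [ 598.2 -353.9  103.3   84.7    4.7] zmed 0.0213
lid 1051 mean [0.6835 0.1506 0.2421] rect [670.7 162.3  37.5 211.5  88.3] zmed 0.2538
lid top [0.68223294 0.14893097 0.29421435] [0.77550838 0.15806568 0.30404532] [0.56472936 0.14246799 0.27006121]
```

View pics/crop0.png

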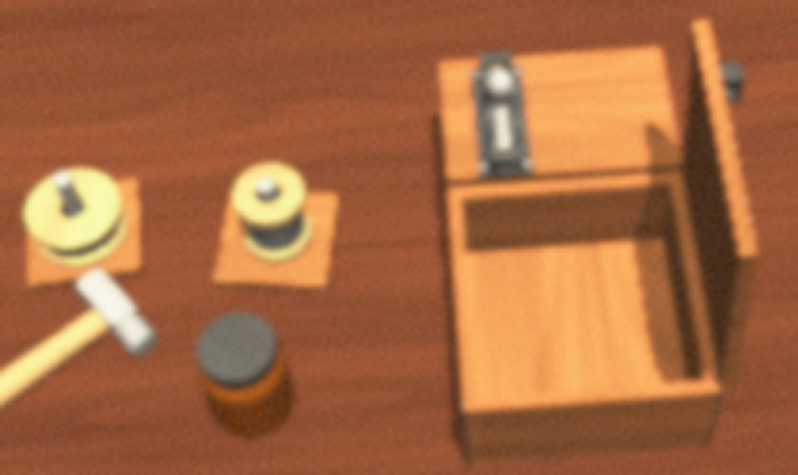

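The crop shows the deck's near corners at (439,62) and (660,48), the far wall top corners at (465,410) and (716,386), and the knob ball at (498,82). The tall bobbin's top is at (268,194) and the jar lid at (237,347). Now the chest's pose.

```bash
python3 - <<'E'
from h import *
d=pickle.load(open("d0.pkl","rb"));c=d["scene"];W=cloud(c)
f=lambda a,b,h:at(c,150+(a-1.5)/3.8,170+(b-1.5)/3.8,h)
A=[f(439,62,.112),f(660,48,.112),f(465,410,.1),f(716,386,.1)]
for a in A:print(a.round(4))
L=(A[2]-A[0]);print("yaw from left",np.degrees(np.arctan2(L[1],L[0])),"centre",np.mean(A,0))
E_=A[3]-A[2];print("yaw far edge",np.degrees(np.arctan2(-E_[0],E_[1])))
print("knob",f(498,82,.160), "bob",f(268,194,.085))
p=W[172:275,325:352].reshape(-1,3);p=p[(p[:,2]>.13)&(p[:,2]<.4)]
m=p[:,2]<.29;q=p[m]
# inner face plane fit y=a+bx+cz
X=np.c_[np.ones(len(q)),q[:,0],q[:,2]]
for _ in range(5):
    s=np.linalg.lstsq(X,q[:,1],rcond=None)[0];r=abs(X@s-q[:,1]);k=r<.004;q=q[k];X=X[k]
print("plane",s,len(q),"yaw",np.degrees(np.arctan(s[1])),"angle",np.pi/2+np.arctan(s[2]),"hinge y at x=.667",s@[1,.667,.1], "x=.5",s@[1,.5,.1])
E
```

```text
[ 0.4326 -0.0444  0.112 ]
[0.4368 0.1553 0.112 ]
[ 0.7723 -0.049   0.1   ]
[0.7708 0.148  0.1   ]
yaw from left -0.7863236853561297 centre [0.60311343 0.05247378 0.106     ]
yaw far edge 0.4208208546370738
knob [0.49901428 0.003074   0.16      ] bob [ 0.54248204 -0.20206132  0.085     ]
plane [ 0.16412602 -0.01084157 -0.03910059] 398 yaw -0.6211516368110128 angle 1.5317156406576695 hinge y at x=.667 0.15298463586748148 x=.5 0.1547951773823818
```

```bash
cat >g.py <<'E'
import sys,numpy as np
from cell import *
from scipy.spatial.transform import Rotation as Ro
def go(x,y,z,r=180,p=0,yw=90):
    s=observe();R=Ro.from_euler("xyz",s["tool_rot"])
    T=R.inv().apply(np.array([x,y,z])-s["tool_pos"])
    D=(R.inv()*Ro.from_euler("xyz",[r,p,yw],degrees=True)).as_rotvec(degrees=True)
    print("travel",T.round(4),"dr",D.round(2),"pos",s["tool_pos"].round(4),"rot",np.degrees(s["tool_rot"]).round(2),"F",s["contact_force"].round(1),"op",round(s["opening"],4),"t",s["time"])
if __name__=="__main__": go(*map(float,sys.argv[1:]))
E
python3 g.py .5415 -.2015 .19
```

```text
travel [ 0.4262 -0.1346  0.0364] dr [-6.000e-02 -6.000e-02 -6.795e+01] pos [ 0.197  -0.4862  0.2261] rot [-1.7992e+02 -1.0000e-02  2.2050e+01] F [-0.1 -0.6 -0. ] op 0.0916 t 0.1
```

>>> {"name": "arm_command", "arguments": {"fingers": [-1,-1,-1,-1,-1,-1,-1,-1], "travel": [[0.04,-0.012,0],[0.08,-0.025,0],[0.12,-0.037,0],[0.155,-0.049,0],[0.19,-0.06,0.005],[0.23,-0.073,0.01],[0.27,-0.085,0.015],[0.31,-0.098,0.02]], "dr": [[0,0,-6],[0,0,-12],[0,0,-18],[0,0,-24],[0,0,-30],[0,0,-36],[0,0,-42],[0,0,-48]]}}

```text
time: 0.77
tool_pos: [0.4474, -0.2789, 0.2065]
tool_rot: [-3.141, -0.0, 1.228]
contact_force: [0.6, -0.1, 0.3]
opening: 0.092
grip_force: 0.0
```

```bash
python3 g.py .5415 -.2015 .17
```

```text
travel [0.1046 0.0625 0.0365] dr [ -0.02  -0.   -19.67] pos [ 0.4474 -0.2789  0.2065] rot [-179.98   -0.     70.33] F [ 0.6 -0.1  0.3] op 0.092 t 0.7667
```

>>> {"name": "arm_command", "arguments": {"fingers": [-1,-1,-1,-1,-1,-1], "travel": [[0.03,0.018,0.01],[0.06,0.036,0.02],[0.09,0.054,0.03],[0.105,0.0625,0.0365],[0.105,0.0625,0.0365],[0.105,0.0625,0.0365]], "dr": [[0,0,-6],[0,0,-12],[0,0,-18],[0,0,-19.7],[0,0,-19.7],[0,0,-19.7]]}}

```text
time: 1.27
tool_pos: [0.5408, -0.2023, 0.1695]
tool_rot: [-3.14, -0.001, 1.568]
contact_force: [0.3, -1.1, -0.6]
opening: 0.0916
grip_force: 0.0
```

```bash
python3 - <<'E'
from h import *
from cell import *
c=read_camera("wrist");cv2.imwrite("pics/w1.png",c["color"]);W=cloud(c).reshape(-1,3)
for n,a,b in(("top",.078,.09),("post",.0915,.102)):
    p=W[(W[:,2]>a)&(W[:,2]<b)&(np.hypot(W[:,0]-.5415,W[:,1]+.2015)<.045)]
    if len(p):
        r=cv2.minEnclosingCircle((p[:,:2]*1000).astype(np.float32));print(n,len(p),r,np.median(p[:,2]))
E
python3 g.py .5415 -.2015 .056
```

```text
top 3338 ((536.9288330078125, -202.299072265625), 30.79595184326172) 0.08508728206313082
post 277 ((536.4624633789062, -203.65296936035156), 7.913548946380615) 0.09663726109498966
travel [0.0017 0.0012 0.1141] dr [-0.07 -0.   -0.27] pos [ 0.5404 -0.2032  0.1701] rot [-179.93   -0.     89.73] F [-1.2 -0.   0.8] op 0.0919 t 1.3167
```

>>> {"name": "arm_command", "arguments": {"fingers": [-1,-1,-1,-1,-1,1,1,1], "travel": [[0,-0.0025,0.03],[0,-0.0025,0.06],[0,-0.0025,0.09],[0,-0.0025,0.114],[0,-0.0025,0.114],[0,-0.0025,0.114],[0,-0.0025,0.114],[0,-0.0025,0.114]], "dr": [[0,0,0],[0,0,0],[0,0,0],[0,0,0],[0,0,0],[0,0,0],[0,0,0],[0,0,0]], "squeeze": 20}}

```text
time: 1.98
tool_pos: [0.5394, -0.2043, 0.0587]
tool_rot: [3.138, 0.002, 1.566]
contact_force: [0.5, 1.2, 0.9]
opening: 0.0767
grip_force: 0.0
```

>>> {"name": "arm_command", "arguments": {"fingers": [1,1,1,1], "travel": [[0,0,0],[0,0,0],[0,0,-0.01],[0,0,-0.02]], "dr": [[0,0,0],[0,0,0],[0,0,0],[0,0,0]]}}

```text
time: 2.32
tool_pos: [0.5381, -0.203, 0.0771]
tool_rot: [-3.141, -0.0, 1.566]
contact_force: [0.2, -0.3, -0.7]
opening: 0.0607
grip_force: 20.0
```

>>> {"name": "arm_command", "arguments": {"fingers": [1,1,1,1,1,1], "travel": [[0,0,-0.025],[0,0,-0.05],[0,0,-0.08],[0,0,-0.11],[0,0,-0.13],[0,0,-0.13]], "dr": [[0,0,0],[0,0,0],[0,0,0],[0,0,0],[0,0,0],[0,0,0]]}}

```text
time: 2.82
tool_pos: [0.5405, -0.2041, 0.2127]
tool_rot: [3.132, 0.005, 1.567]
contact_force: [0.2, 0.1, -1.0]
opening: 0.0607
grip_force: 20.0
```

```bash
python3 - <<'E'
from h import *
from cell import *
c=read_camera("side");cv2.imwrite("pics/s2.png",cv2.resize(c["color"][60:320,180:440],None,fx=2.3,fy=2.3,interpolation=2))
E
python3 g.py .67 .045 .2 180 0 89.3
```

```text
travel [0.2493 0.1294 0.0097] dr [0.32 0.18 0.46] pos [ 0.5395 -0.2037  0.2097] rot [179.68   0.18  89.76] F [-0.6  0.4 -3.2] op 0.0607 t 2.8667
```

View pics/s2.png

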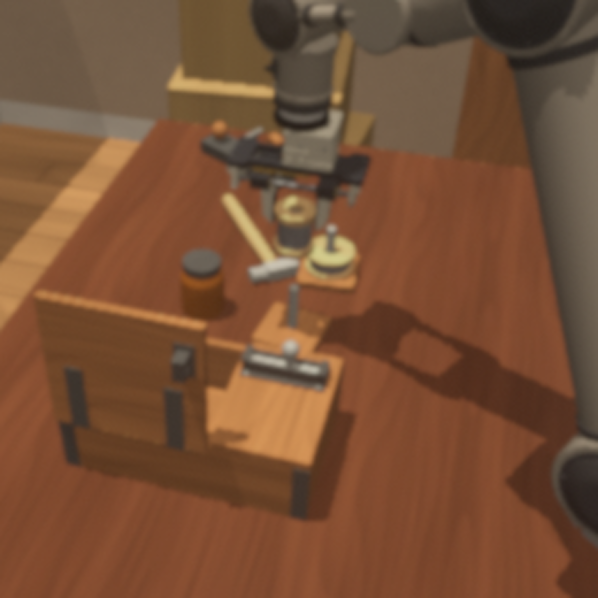

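The picture shows the bobbin held upright at (294,222) and clear of its post at (293,305). Nothing else has moved.

>>> {"name": "arm_command", "arguments": {"fingers": [1,1,1,1,1,1,1,1], "travel": [[0.02,0.011,0],[0.055,0.029,0],[0.09,0.047,0],[0.125,0.065,0],[0.16,0.083,0],[0.195,0.101,0],[0.23,0.119,0],[0.249,0.129,0]], "dr": [[0,0,0],[0,0,0],[0,0,0],[0,0,0],[0,0,0],[0,0,0],[0,0,0],[0,0,0.5]]}}

```text
time: 3.53
tool_pos: [0.6687, 0.0497, 0.2044]
tool_rot: [-3.139, -0.001, 1.561]
contact_force: [-0.1, -0.3, -1.1]
opening: 0.0609
grip_force: 20.0
```

>>> {"name": "arm_command", "arguments": {"fingers": [1,1,1,1,1,1], "travel": [[0,0,0],[0,0,0.03],[0,0,0.06],[0,0,0.09],[0,0,0.12],[0,0,0.12]], "dr": [[0,0,0],[0,0,0],[0,0,0],[0,0,0],[0,0,0],[0,0,0]]}}

```text
time: 4.03
tool_pos: [0.6632, 0.0447, 0.0783]
tool_rot: [-3.127, -0.0, 1.557]
contact_force: [-2.3, 1.3, -2.3]
opening: 0.061
grip_force: 20.0
```

```bash
python3 - <<'E'
from h import *
from cell import *
c=read_camera("wrist");cv2.imwrite("pics/w3.png",c["color"])
W=cloud(c)
s=observe();p=W.reshape(-1,3);q=p[(np.hypot(p[:,0]-s["tool_pos"][0],p[:,1]-s["tool_pos"][1])<.026)&(p[:,2]<s["tool_pos"][2]+.06)]
print(len(q),np.percentile(q[:,2],[5,25,50,75,95]).round(4))
E
python3 g.py .67 .045 .051 180 0 89.3
```

```text
5047 [0.0564 0.1047 0.1053 0.1057 0.1063]
travel [0.0004 0.0051 0.031 ] dr [-0.56  0.   -0.08] pos [0.6652 0.0447 0.082 ] rot [-179.44    0.     89.22] F [-0.1  0.  -0.6] op 0.061 t 4.0833
```

View pics/w3.png

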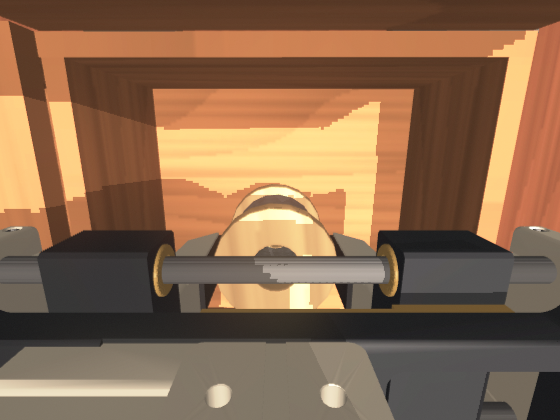

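The wrist view shows the bobbin upright between the fingers at (275,250) with clear floor around it. Its bottom is about 46 mm below the TCP, so it should touch down at a TCP z of about 0.0565.

>>> {"name": "arm_command", "arguments": {"fingers": [1,1,1,1,1,1], "travel": [[0,0.003,0.01],[0,0.003,0.018],[0,0.003,0.021],[0,0.003,0.023],[0,0.003,0.024],[0,0.003,0.024]], "dr": [[0,0,0],[0,0,0],[0,0,0],[0,0,0],[0,0,0],[0,0,0]]}}

```text
time: 4.58
tool_pos: [0.6717, 0.0452, 0.0629]
tool_rot: [3.141, 0.0, 1.558]
contact_force: [0.4, -1.4, -2.5]
opening: 0.061
grip_force: 20.0
```

```bash
python3 g.py .67 .045 .0565 180 0 89.3
```

```text
travel [-0.0002 -0.0017  0.0064] dr [ 0.04  0.01 -0.05] pos [0.6717 0.0452 0.0629] rot [1.7996e+02 1.0000e-02 8.9250e+01] F [ 0.4 -1.4 -2.5] op 0.061 t 4.5833
```

>>> {"name": "arm_command", "arguments": {"fingers": [1,1,1,1], "travel": [[0,0,0.002],[0,0,0.004],[0,0,0.005],[0,0,0.005]], "dr": [[0,0,0],[0,0,0],[0,0,0],[0,0,0]]}}

```text
time: 4.92
tool_pos: [0.6713, 0.0452, 0.0572]
tool_rot: [-3.141, 0.0, 1.558]
contact_force: [-0.7, -0.4, -0.6]
opening: 0.0609
grip_force: 20.0
```

>>> {"name": "arm_command", "arguments": {"fingers": [1,1,1,1], "travel": [[0,0,0.001],[0,0,0.002],[0,0,0.002],[0,0,0.002]], "dr": [[0,0,0],[0,0,0],[0,0,0],[0,0,0]]}}

```text
time: 5.25
tool_pos: [0.6714, 0.0452, 0.0553]
tool_rot: [-3.141, 0.0, 1.558]
contact_force: [0.1, -0.5, -1.4]
opening: 0.0615
grip_force: 20.0
```

>>> {"name": "arm_command", "arguments": {"fingers": [1,1,1,1], "travel": [[0,0,0.001],[0,0,0.002],[0,0,0.002],[0,0,0.002]], "dr": [[0,0,0],[0,0,0],[0,0,0],[0,0,0]]}}

```text
time: 5.58
tool_pos: [0.6714, 0.0452, 0.0533]
tool_rot: [-3.141, 0.0, 1.558]
contact_force: [1.2, 0.5, -1.0]
opening: 0.0611
grip_force: 20.0
```

```bash
python3 - <<'E'
from h import *
from cell import *
c=read_camera("wrist")
W=cloud(c)
s=observe();p=W.reshape(-1,3);q=p[(np.hypot(p[:,0]-s["tool_pos"][0],p[:,1]-s["tool_pos"][1])<.026)&(p[:,2]<s["tool_pos"][2]+.06)]
print(len(q),np.percentile(q[:,2],[5,25,50,75,95]).round(4),s["tool_pos"],s["contact_force"])
E
```

```text
4839 [0.0375 0.0799 0.0803 0.0808 0.0813] [0.67146093 0.04521627 0.05335796] [ 1.01721713  0.06657019 -1.4974096 ]
```

>>> {"name": "arm_command", "arguments": {"fingers": [1,1,0.2,-0.2,-0.6,-1,-1,-1], "travel": [[0,0,0.001],[0,0,0.001],[0,0,0.001],[0,0,0.001],[0,0,0.001],[0,0,0.001],[0,0,0.001],[0,0,0.001]], "dr": [[0,0,0],[0,0,0],[0,0,0],[0,0,0],[0,0,0],[0,0,0],[0,0,0],[0,0,0]]}}

```text
time: 6.3
tool_pos: [0.6714, 0.0452, 0.0521]
tool_rot: [-3.141, 0.0, 1.558]
contact_force: [0.2, -0.0, -0.6]
opening: 0.0831
grip_force: 0.0
```

>>> {"name": "arm_command", "arguments": {"fingers": [-1,-1,-1,-1,-1,-1,-1,-1], "travel": [[0,0,0],[0,0,-0.01],[0,0,-0.03],[0,0,-0.06],[0,0,-0.09],[0,0,-0.12],[0,0,-0.15],[0,0,-0.16]], "dr": [[0,0,0],[0,0,0],[0,0,0],[0,0,0],[0,0,0],[0,0,0],[0,0,0],[0,0,0]]}}

```text
time: 6.97
tool_pos: [0.6732, 0.0452, 0.2188]
tool_rot: [3.133, 0.0, 1.558]
contact_force: [0.7, 0.5, 0.2]
opening: 0.0922
grip_force: 0.0
```

```bash
python3 - <<'E'
from h import *
from cell import *
c=read_camera("wrist")
W=cloud(c);p=W.reshape(-1,3)
q=p[(np.hypot(p[:,0]-.671,p[:,1]-.045)<.05)&(p[:,2]<.09)&(p[:,2]>.07)]
print(len(q),q[:,2].mean(),q[:,2].std(),cv2.minEnclosingCircle((q[:,:2]*1000).astype(np.float32)))
E
python3 g.py .67 .1 .33
```

```text
2318 0.07990326554734738 0.001358521433927342 ((671.1810302734375, 46.031558990478516), 31.068443298339844)
travel [ 0.0547 -0.0031 -0.1113] dr [ 0.55  0.03 -0.75] pos [0.6734 0.0452 0.2188] rot [1.7945e+02 2.0000e-02 8.9250e+01] F [0.1 0.8 2.1] op 0.0916 t 7.0167
```

The bobbin is standing on the chest floor: top level at 0.080, centre (0.671, 0.046). Next I'll go over the lid to its outer side.

>>> {"name": "arm_command", "arguments": {"fingers": [1,1,1,1,1,1,1,1], "travel": [[0,0,-0.035],[0,0,-0.07],[0,0.003,-0.105],[0,0.006,-0.13],[0.03,0.009,-0.13],[0.065,0.012,-0.13],[0.1,0.012,-0.13],[0.135,0.012,-0.13]], "dr": [[0,0,0],[0,0,0],[0,0,0],[0,0,0],[0,0,0],[0,0,0],[0,0,0],[0,0,0]]}}

```text
time: 7.68
tool_pos: [0.6851, 0.1811, 0.3407]
tool_rot: [-3.139, 0.0, 1.557]
contact_force: [0.3, 0.5, -0.0]
opening: 0.043
grip_force: 0.0
```

```bash
python3 g.py .685 .21 .27 180 0 89.3
```

```text
travel [ 0.0289 -0.0004  0.0707] dr [-0.14  0.03 -0.11] pos [0.6851 0.1811 0.3407] rot [-1.7986e+02  3.0000e-02  8.9190e+01] F [ 0.3  0.5 -0. ] op 0.043 t 7.6833
```

>>> {"name": "arm_command", "arguments": {"fingers": [1,1,1,1,1,1], "travel": [[0.029,0,0],[0.029,0,0.005],[0.029,0,0.03],[0.029,0,0.06],[0.029,0,0.072],[0.029,0,0.072]], "dr": [[0,0,0],[0,0,0],[0,0,0],[0,0,0],[0,0,0],[0,0,0]]}}

```text
time: 8.18
tool_pos: [0.6838, 0.2084, 0.2644]
tool_rot: [-3.132, 0.002, 1.558]
contact_force: [0.1, -0.2, -1.0]
opening: 0.0033
grip_force: 0.0
```

```bash
python3 - <<'E'
from h import *
from cell import *
c=read_camera("side");cv2.imwrite("pics/s4.png",cv2.resize(c["color"][60:320,140:440],None,fx=2.3,fy=2.3,interpolation=2))
import numpy as np
for th in [1.53,1.4,1.2,1.0,.8,.6,.4,.2,0]:
    print(th,round(.153-.17*np.cos(th)+.012*np.sin(th)+.010,3),round(.1+.17*np.sin(th)+.012*np.cos(th),3))
E
python3 g.py .685 .168 .27 180 0 89.3
```

```text
1.53 0.168 0.27
1.4 0.146 0.27
1.2 0.113 0.263
1.0 0.081 0.25
0.8 0.053 0.23
0.6 0.029 0.206
0.4 0.011 0.177
0.2 -0.001 0.146
0 -0.007 0.112
travel [-0.0405  0.0008 -0.0025] dr [-0.32  0.08 -0.07] pos [0.6847 0.2085 0.2674] rot [-1.7968e+02  8.0000e-02  8.9230e+01] F [-0.1  0.3 -0.2] op 0.0017 t 8.2333
```

View pics/s4.png

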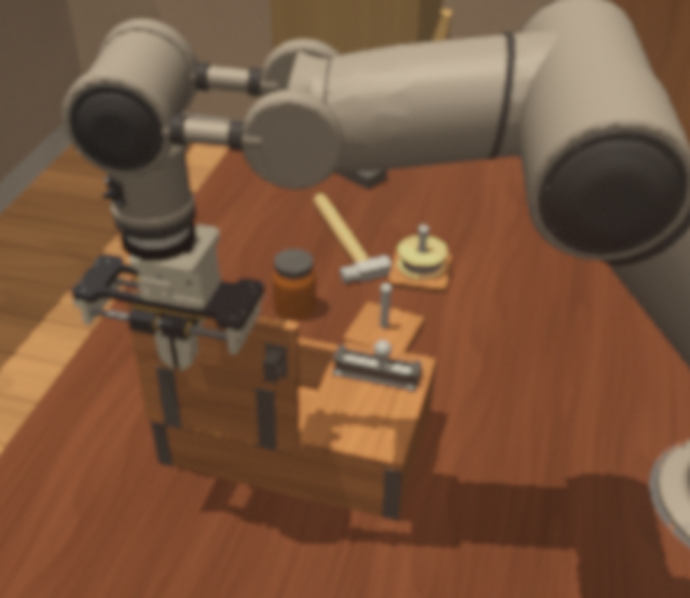

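The fingers are shut at (177,350) behind the lid's outer face, clear of the keeper at (275,362). Now the closing arc.

>>> {"name": "arm_command", "arguments": {"fingers": [1,1,1,1,1,1,1,1], "travel": [[-0.02,0,-0.002],[-0.036,0,-0.002],[-0.048,0,-0.002],[-0.062,0,-0.002],[-0.079,0,0.001],[-0.095,0,0.005],[-0.111,0,0.011],[-0.127,0,0.018]], "dr": [[0,0,0],[0,0,0],[0,0,0],[0,0,0],[0,0,0],[0,0,0],[0,0,0],[0,0,0]]}}

```text
time: 8.9
tool_pos: [0.6841, 0.08, 0.2524]
tool_rot: [3.14, 0.0, 1.557]
contact_force: [0.5, 0.9, 2.0]
opening: 0.0005
grip_force: 1.2
```

```bash
python3 g.py .685 .053 .23 180 0 89.3;python3 - <<'E'
from h import *
from cell import *
W=cloud(read_camera("side")).reshape(-1,3)
p=W[(abs(W[:,0]-.6)<.03)&(W[:,1]<.3)&(W[:,1]>-.05)&(W[:,2]>.115)&(W[:,2]<.27)]
a=np.arctan2(p[:,2]-.1,.153-p[:,1]);print(len(p),np.percentile(a,[5,25,50,75]).round(2))
E
```

```text
travel [-0.027   0.0013  0.0225] dr [ 0.07  0.02 -0.08] pos [0.6841 0.08   0.2524] rot [1.7993e+02 2.0000e-02 8.9220e+01] F [0.5 0.9 2. ] op 0.0005 t 8.9
1278 [1.07 1.1  1.15 1.26]
```

>>> {"name": "arm_command", "arguments": {"fingers": [1,1,1,1,1,1,1,1], "travel": [[-0.014,0,0.011],[-0.027,0,0.0225],[-0.039,0,0.034],[-0.051,0,0.046],[-0.061,0,0.061],[-0.069,0,0.075],[-0.076,0,0.091],[-0.081,0,0.106]], "dr": [[0,0,0],[0,0,0],[0,0,0],[0,0,0],[0,0,0],[0,0,0],[0,0,0],[0,0,0]]}}

```text
time: 9.62
tool_pos: [0.6824, -0.0007, 0.1449]
tool_rot: [-3.14, 0.001, 1.557]
contact_force: [0.5, -0.7, 1.9]
opening: 0.0006
grip_force: 0.7
```

>>> {"name": "arm_command", "arguments": {"fingers": [1,1,1,1,1,1], "travel": [[-0.003,0,0.013],[-0.005,0,0.024],[-0.006,0,0.03],[-0.006,0,0.033],[-0.006,0,0.035],[-0.006,0,0.035]], "dr": [[0,0,0],[0,0,0],[0,0,0],[0,0,0],[0,0,0],[0,0,0]]}}

```text
time: 10.12
tool_pos: [0.6826, -0.0053, 0.1123]
tool_rot: [-3.141, 0.001, 1.558]
contact_force: [-1.0, -0.8, 2.2]
opening: 0.0003
grip_force: 1.5
```

```bash
python3 g.py .685 -.007 .111 180 0 89.3;python3 - <<'E'
from h import *
from cell import *
W=cloud(read_camera("side")).reshape(-1,3)
p=W[(abs(W[:,0]-.62)<.02)&(W[:,1]<.14)&(W[:,1]>-.04)&(W[:,2]>.09)&(W[:,2]<.15)]
print(len(p),np.polyfit(p[:,1],p[:,2],1),np.median(p[:,2]))
E
```

```text
travel [-0.0017  0.0024  0.0013] dr [-0.01  0.04 -0.05] pos [ 0.6826 -0.0053  0.1123] rot [-1.7999e+02  4.0000e-02  8.9250e+01] F [-1.  -0.8  2.2] op 0.0003 t 10.1167
502 [0.00605714 0.1111256 ] 0.1113166553088263
```

>>> {"name": "arm_command", "arguments": {"fingers": [1,1,1,1,1], "travel": [[0,0,0.001],[0,0,0.002],[0,0,0.003],[0,0,0.003],[0,0,0.003]], "dr": [[0,0,0],[0,0,0],[0,0,0],[0,0,0],[0,0,0]]}}

```text
time: 10.58
tool_pos: [0.6829, -0.0051, 0.1121]
tool_rot: [3.14, 0.001, 1.558]
contact_force: [-8.6, -1.0, 18.9]
opening: 0.0003
grip_force: 9.1
```

The lid is fully shut: pressing gave 19 N with no further motion. Now the bolt.

>>> {"name": "arm_command", "arguments": {"fingers": [1,1,1,1,1,1,1,1], "travel": [[0,0,-0.03],[0,0,-0.07],[0,-0.02,-0.1],[0,-0.055,-0.12],[0.002,-0.09,-0.12],[0.004,-0.125,-0.12],[0.006,-0.16,-0.12],[0.008,-0.195,-0.12]], "dr": [[0,0,0],[0,0,0],[0,0,0],[0,0,0],[0,0,0],[0,0,0],[0,0,0],[0,0,0]]}}

```text
time: 11.25
tool_pos: [0.4863, 0.0061, 0.2286]
tool_rot: [3.141, -0.0, 1.558]
contact_force: [0.7, -0.2, 0.1]
opening: 0.0004
grip_force: 0.0
```

>>> {"name": "arm_command", "arguments": {"fingers": [1,1,1,1], "travel": [[0,-0.03,0],[0,-0.048,0],[0,-0.048,0],[0,-0.048,0]], "dr": [[0,0,0],[0,0,0],[0,0,0],[0,0,0]]}}

```text
time: 11.58
tool_pos: [0.4401, 0.0064, 0.2292]
tool_rot: [3.139, 0.0, 1.558]
contact_force: [-0.2, -0.1, 0.2]
opening: 0.0002
grip_force: 0.0
```

```bash
python3 - <<'E'
from h import *
from cell import *
for n in("wrist","side","scene"):
    W=cloud(read_camera(n)).reshape(-1,3)
    p=W[(np.hypot(W[:,0]-.499,W[:,1]-.003)<.03)&(W[:,2]>.15)&(W[:,2]<.175)]
    if len(p)>3:print(n,len(p),p.min(0).round(4),p.max(0).round(4))
E
python3 g.py .44 .004 .145 180 0 89.3
```

```text
wrist 667 [ 0.4829 -0.0061  0.1532] [0.5061 0.0163 0.1693]
side 48 [0.481  0.003  0.1505] [0.5028 0.0213 0.1688]
scene 42 [ 0.4871 -0.0056  0.1523] [0.5106 0.0172 0.1694]
travel [-0.0022 -0.0012  0.0835] dr [ 0.06  0.01 -0.05] pos [0.4411 0.0062 0.2285] rot [1.7994e+02 1.0000e-02 8.9250e+01] F [ 0.2  0.2 -0.2] op 0.0007 t 11.7333
```

>>> {"name": "arm_command", "arguments": {"fingers": [1,1,1,1,1,1], "travel": [[-0.001,0,0.03],[-0.001,0,0.06],[-0.001,0,0.08],[-0.001,0,0.083],[-0.001,0,0.083],[-0.001,0,0.083]], "dr": [[0,0,0],[0,0,0],[0,0,0],[0,0,0],[0,0,0],[0,0,0]]}}

```text
time: 12.23
tool_pos: [0.4411, 0.0051, 0.1461]
tool_rot: [3.141, 0.0, 1.558]
contact_force: [0.1, -0.6, -0.3]
opening: 0.0007
grip_force: 0.0
```

>>> {"name": "arm_command", "arguments": {"fingers": [1,1,1,1,1,1,1,1], "travel": [[0,0.01,0],[0,0.018,0],[0,0.026,0],[0,0.034,0],[0,0.042,0],[0,0.05,0],[0,0.055,0],[0,0.06,0]], "dr": [[0,0,0],[0,0,0],[0,0,0],[0,0,0],[0,0,0],[0,0,0],[0,0,0],[0,0,0]]}}

```text
time: 12.9
tool_pos: [0.5005, 0.0045, 0.1455]
tool_rot: [-3.141, 0.0, 1.558]
contact_force: [-3.5, -0.4, 3.1]
opening: 0.0002
grip_force: 2.0
```

Contact shows about 3.5 N of bolt friction. I'll keep pushing to the stop.

>>> {"name": "arm_command", "arguments": {"fingers": [1,1,1,1,1,1,1,1], "travel": [[0,0.003,0],[0,0.006,0],[0,0.008,0],[0,0.01,0],[0,0.012,0],[0,0.014,0],[0,0.014,0],[0,0.014,0]], "dr": [[0,0,0],[0,0,0],[0,0,0],[0,0,0],[0,0,0],[0,0,0],[0,0,0],[0,0,0]]}}

```text
time: 13.57
tool_pos: [0.5132, 0.0043, 0.1453]
tool_rot: [-3.14, 0.0, 1.558]
contact_force: [-5.4, -0.4, 5.4]
opening: 0.0002
grip_force: 3.2
```

>>> {"name": "arm_command", "arguments": {"fingers": [1,1,1,1,1,1], "travel": [[0,0.001,0],[0,0.002,0],[0,0.003,0],[0,0.004,0],[0,0.004,0],[0,0.004,0]], "dr": [[0,0,0],[0,0,0],[0,0,0],[0,0,0],[0,0,0],[0,0,0]]}}

```text
time: 14.07
tool_pos: [0.5137, 0.0043, 0.1453]
tool_rot: [-3.132, 0.0, 1.558]
contact_force: [-18.7, -1.2, 13.6]
opening: 0.0008
grip_force: 10.5
```

The bolt is at its stop: 19 N with no further motion. I'll back off, lift clear and check.

>>> {"name": "arm_command", "arguments": {"fingers": [1,1,1,1,1,1,1,1], "travel": [[0,-0.01,0],[0,-0.03,0],[0,-0.05,0],[0,-0.06,-0.02],[0,-0.07,-0.06],[0,-0.08,-0.1],[0,-0.08,-0.13],[0,-0.08,-0.13]], "dr": [[0,0,0],[0,0,0],[0,0,0],[0,0,0],[0,0,0],[0,0,0],[0,0,0],[0,0,0]]}}

```text
time: 14.73
tool_pos: [0.4408, 0.005, 0.2815]
tool_rot: [3.129, 0.002, 1.558]
contact_force: [0.8, 0.1, 0.1]
opening: 0.0005
grip_force: 0.0
```

```bash
python3 - <<'E'
from h import *
from cell import *
c=read_camera("side");W=cloud(c).reshape(-1,3)
p=W[(np.hypot(W[:,0]-.543,W[:,1]-.003)<.04)&(W[:,2]>.15)&(W[:,2]<.175)]
print(len(p),p.min(0).round(4),p.max(0).round(4))
q=W[(abs(W[:,0]-.68)<.07)&(abs(W[:,1]-.05)<.08)&(W[:,2]>.09)];print("lid",np.polyfit(q[:,1],q[:,2],1),np.median(q[:,2]))
cv2.imwrite("pics/s5.png",cv2.resize(c["color"][110:320,180:440],None,fx=2.8,fy=2.8,interpolation=2))
s=observe();print(s["tool_pos"],s["contact_force"])
E
```

```text
44 [5.272e-01 4.000e-04 1.525e-01] [0.5463 0.0182 0.1698]
lid [0.00290643 0.11116856] 0.1113027403649022
[0.43992274 0.00511185 0.27848503] [-0.46386947  0.01539406 -1.16224084]
```

View pics/s5.png

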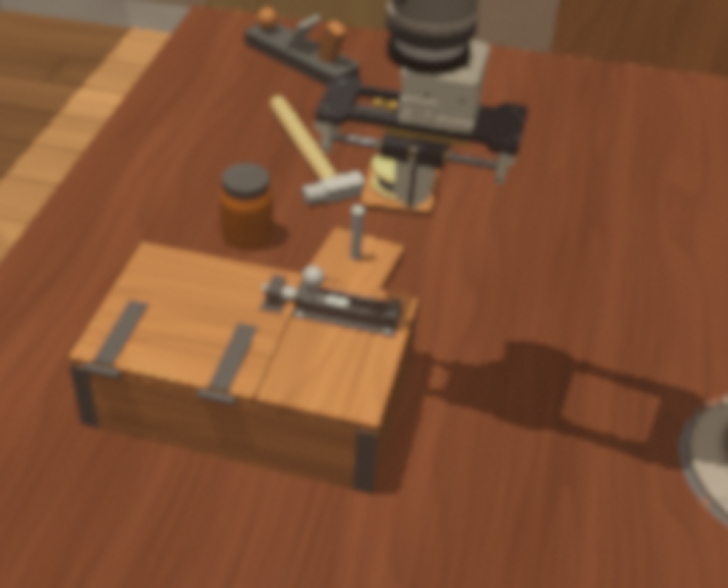

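The picture shows the lid flush, the rod through the keeper at (275,292) and the knob at (313,275). The jar, the hammer and the squat bobbin are where they were.

```bash
python3 -c "
from cell import *
print(hand_in())"
```

```text
the job is handed in; nothing more can be done
None
```

The tall bobbin stands upright on the chest floor, the lid is fully shut and the bolt is home at its stop through the keeper; the job was handed in at about 15 s, with the squat bobbin, jar, hammer and mug left alone.

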